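# Level the parts-store shelf and hold the level down

### The job

Stand the spirit level lengthwise on the sagging little shelf and let its bubble settle, then turn the wing knob of the shelf's levelling foot until the bubble sits in the middle, between the two black lines. Then press the level firmly down onto the shelf, about as hard as the weight of a 1.5 kg bag, and finish while still pressing, with the bubble in the middle, so that the foot could be locked. Do not disturb the filters and the carton standing around.

Things in the scene. Friction and masses are not known exactly. Their poses are not given: they have to be found in the camera images.
- level: spirit level: loose aluminium bar 240 x 28 x 40 high (mm), black end caps, about 0.3 kg, standing on its 28 mm wide underside; origin at its centre, 20 mm above the underside; x along the bar, z up. In the middle of the top face a yellow-green vial 60 mm long with a pale bubble 12 mm long and two black lines; the rest of the top may be pressed. Works either way round
- bubble (a joint): the level's bubble: distance (m) of the bubble from the middle of the vial, positive towards the bar's +x end, stops at 0.021 either way. It moves towards the higher end, 2.5 mm per 0.01 rad of slope, and needs about 1.5 s to settle. Between the lines it is within 0.003
- shelf: grey steel shelf board 130 x 300 mm; origin at the centre of its bare top face, 65 to 80 mm above the bench; y along its length, z square to the face (tilts with it). The -y end is hinged 162 mm from the origin; the +y end has a bracket on the levelling foot's spindle and at the start hangs 0.026 to 0.07 rad too low. It stays as the knob sets it, also when pressed with 25 N
- knob_grip (a point): black wing knob on the upright spindle beyond the shelf's +y end, 128 mm above the bench; point: centre of its wing, on the turning axis. Wing 44 mm long (point x), 14 thick (y), reaching 15 above and 19 below the point, on a 42 mm disc. Turn 0.8 to 2.4 rad clockwise from above to raise the +y end, 0.03 rad per rad (7.5 mm of bubble). Stiff (0.35 N m), stays when let go
- filter_red: bystander: red filter canister 84 mm across, 120 mm high, origin at the centre of its underside
- filter_white: bystander: white filter canister 72 mm across, 90 mm high, origin at the centre of its underside
- carton: bystander: blue carton 90 x 120 x 100 mm high, origin at the centre of its underside

How it is judged:
By the outcome, as a careful person would: the job done as asked, in the order asked, and still so for the second after the job is handed in, while the arm keeps its last pose, push and grip.
It also fails if it takes over 72 s, if anything falls off the work surface, if the arm or the gripper's body presses on something with over 40 N, if the wrist force passes 120 N, or if a joint passes its speed limit or range.

### The arm

A 6-joint arm with a two-finger parallel gripper is mounted at the origin on the work surface. World frame = base frame: x ahead of the robot, y to its left, z up, the work surface at z = 0. Lengths are in m, angles in rad, forces in N, time in s.
With the tool pointing down it reaches from about 0.3 to 1 m from the base axis. Payload 5.1 kg.
Tool frame: the origin (TCP) lies between the finger pads; the fingertips stand 19 mm ahead of it and the grasp point (between the pads) is the TCP; y points along the fingers, x is the direction in which the jaws open and shut, and the axes are right-handed (so a half turn about y gives the same grasp; the last joint's range is limited). The gripper opens to 95 mm and grips with 3 to 60 N. Pads are 20 mm wide; open, the fingers measure 119 mm over their backs; the gripper's body (75 mm by 180 mm) begins 59 mm behind the grasp point.
Start: joints at [1.092, 0.124, 1.65, -0, 1.367, -0.083], TCP at [0.251, 0.6, 0.234] pointing down, gripper open.
Joint ranges: [-2.61, 2.61], [-1.02, 2.33], [0.03, 2.71], [-1.35, 4.49], [0.32, 2.68], [-2.91, 2.91]. Speed limits (rad/s): [2.57, 2.57, 3.14, 3.14, 3.14, 3.14].

### API

Orientations are given as a unit quaternion [x, y, z, w].
In Python, from rig import robot, viewer gives the robot as it stands.
- The arm moves only by the tool step_arm, never from a script. Its argument "targets" is a list of rows, each an object of numbers: "rx", "ry", "rz": the turn, a rotation vector about the world's x, y, z in degrees; "dx", "dy", "dz": the shift along the world's x, y, z in mm; "claw": the opening in per cent of the stroke, from 0 (shut) to 100 (fully open). A call has 1 to 20 rows; each row shifts and turns the pose as measured when the row begins; what a row does not reach is not made up. A row lasts 1/12 s, in which the tool goes at most 41.7 mm and 7.16 degrees, less where a joint would pass 70% of its speed; a pose out of reach is approached as far as the arm can. A call with a gripper value outside its range is refused whole. The fingers move at their own pace and stop on an object; "squeeze" is the grip in N (left out, the last holds). Time passes only in rows, so rows that do not move let the fingers close. It gives the time, the measured TCP pose, the force and the opening at its end, in the units of the state.
- robot.observe(): the state, without advancing time (a new reading comes with each control period).
- viewer.snapshot(name): name is "side" or "top"; returns (picture, depth): 480x640x3 uint8, blue, green, red; 480x640 float32, m along the optical axis (not along the pixel's ray), 0 where there is no reading.
- viewer.calibration(name): a dict with "fx", "fy", "cx", "cy" (pixels), "D" ([k1, k2, p1, p2, k3] as OpenCV has them; the pictures are not rectified), "position" and "orientation" of the camera in the world. Camera axes: x right, y up, looking along -z (the intrinsics and any distortion apply to the point x, -y, -z); pixel columns grow to the right and rows downward; lengths in m; the calibration is good to about 2 mm. A picture is of the moment at which its call begins. calibration takes no time and is no camera call.
- robot.hand_in(): hands the job in, once; it reports no verdict.
The state is a dict: "time": time; "joints": joint angles; "qd": joint speeds; "effort": joint torques, N m; "tcp_pos": TCP position; "orientation": TCP orientation; "ft_force": force on the tool from outside, world axes, zero at the start; "moment": the same for the moment, N m; "grip_width": finger opening in m.
Only numpy, scipy, OpenCV 4.12 (cv2) and the standard library are available. Lean on these libraries where they do the work, as an engineer would, in place of code of your own. Each camera call takes 0.05 s, during which the arm holds its last target.

## Working session

There is one attempt and no reset: what is moved stays moved. The work goes in short steps, Python scripts to look and compute and a tool call to move; the robot and the scene stay as the last step left them, time stands still between calls to the robot, and variables do not carry over. Pictures are saved under pics/ and viewed, and the job is handed in when it is done.

Besides the shell and the picture viewer there is one more tool, called after "Call:" in YAML: its name, and indented under it one key for each argument. step_arm: Moves the arm, as the interface text tells. Its arguments: {"type":"object","properties":{"targets":{"type":"array","items":{"type":"object","properties":{"rx":{"type":"number"},"ry":{"type":"number"},"rz":{"type":"number"},"dx":{"type":"number"},"dy":{"type":"number"},"dz":{"type":"number"},"claw":{"type":"number"}}}},"squeeze":{"type":"number"}},"required":["targets"]}

```bash
ls; mkdir -p pics; cat > h.py <<'E'
import numpy as np, cv2
from scipy.spatial.transform import Rotation as R
from rig import robot, viewer
def snap(n,fn=None):
    im,d=viewer.snapshot(n)
    if fn: cv2.imwrite('pics/'+fn,im); np.save('pics/'+fn[:-4]+'.npy',d)
    return im,d
def cloud(n,d):
    c=viewer.calibration(n)
    K=np.array([[c['fx'],0,c['cx']],[0,c['fy'],c['cy']],[0,0,1]])
    h,w=d.shape
    u,v=np.meshgrid(np.arange(w),np.arange(h))
    p=cv2.undistortPoints(np.stack([u,v],-1).reshape(-1,1,2).astype(np.float64),K,np.array(c['D'],float)).reshape(h,w,2)
    P=np.stack([p[...,0]*d,-p[...,1]*d,-d],-1)
    return P@R.from_quat(c['orientation']).as_matrix().T+np.array(c['position'])
def proj(n,X):
    c=viewer.calibration(n)
    K=np.array([[c['fx'],0,c['cx']],[0,c['fy'],c['cy']],[0,0,1]])
    p=(np.atleast_2d(X)-np.array(c['position']))@R.from_quat(c['orientation']).as_matrix()
    return cv2.projectPoints((p*[1,-1,-1]).reshape(-1,1,3),np.zeros(3),np.zeros(3),K,np.array(c['D'],float))[0].reshape(-1,2)
E
python3 - <<'E'
from h import *
for n in('top','side'):
    snap(n,n+'0.png'); print(viewer.calibration(n))
print(robot.observe())
E
```

```text
pics
{'fx': 482.8091243895779, 'fy': 482.8091243895779, 'cx': 319.866845622228, 'cy': 236.225841396751, 'D': array([0.01543496, 0.        , 0.        , 0.        , 0.        ]), 'position': array([0.52780068, 0.01927796, 1.20659508]), 'orientation': array([-0.03217871,  0.0308239 ,  0.71344236, -0.69929566])}
{'fx': 517.3932584188507, 'fy': 517.3932584188507, 'cx': 328.5322309756716, 'cy': 232.777741435148, 'D': array([0.03809312, 0.        , 0.        , 0.        , 0.        ]), 'position': array([ 0.37678459, -0.88028098,  0.60521485]), 'orientation': array([ 0.49956484, -0.05525341, -0.11440183,  0.85690971])}
{'time': 0.1, 'joints': array([ 1.09239372e+00,  1.24404582e-01,  1.65155330e+00,  1.10247970e-05,
        1.36745859e+00, -8.26072692e-02]), 'qd': array([ 0.0003292 , -0.00194109, -0.00339353,  0.00012576, -0.00015243,
        0.00178637]), 'effort': array([ 7.69972648e-04, -4.18875468e+01, -3.61098146e+01,  7.76532968e-02,
        4.61012148e-02, -7.41541066e-05]), 'tcp_pos': array([0.25038019, 0.5992534 , 0.23252339]), 'orientation': array([ 0.58885403,  0.39136978, -0.39250219, -0.5882369 ]), 'ft_force': array([ 0.11188517, -0.21478296,  0.10720121]), 'moment': array([ 0.00962169, -0.04743572,  0.04900902]), 'grip_width': 0.09461537356994038}
```

View pics/top0.png

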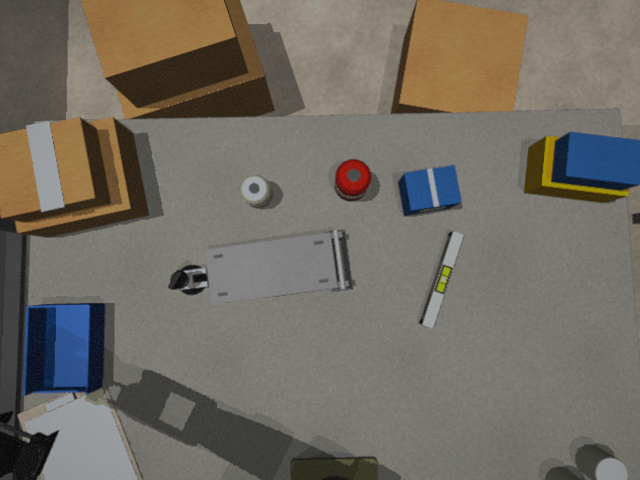

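View pics/side0.png

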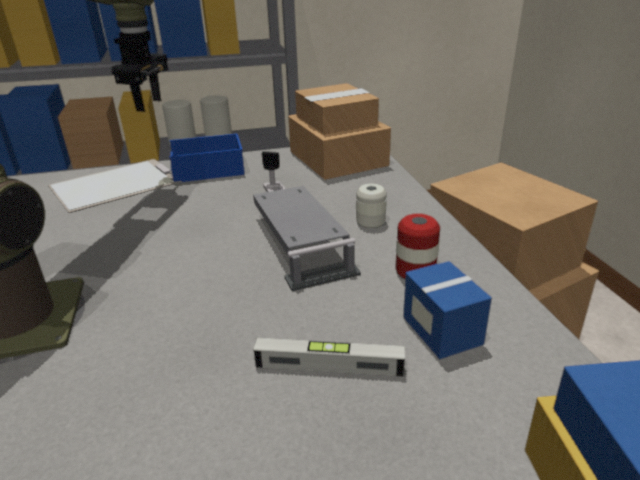

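The top view has +y to the left and +x up. The level is at about (442,280), the shelf at about (273,267), the knob at about (183,279), the white and red filters at (256,190) and (352,178), and the carton at (430,190). Next I'll measure these.

```bash
python3 - <<'E'
from h import *
im=cv2.imread('pics/top0.png'); d=np.load('pics/top0.npy'); P=cloud('top',d)
print('bench',P[400,500],P[300,380])
def box(name,u0,u1,v0,v1,z0,z1):
    Q=P[v0:v1,u0:u1]; m=(Q[...,2]>z0)&(Q[...,2]<z1)&(d[v0:v1,u0:u1]>0)
    q=Q[m]; 
    if len(q)<5: print(name,len(q));return
    r=cv2.minAreaRect((q[:,:2]*1000).astype(np.float32))
    c=q[:,:2].mean(0); w,V=np.linalg.eigh(np.cov((q[:,:2]-c).T))
    print(name,len(q),'rect',np.round(r[0],1),np.round(r[1],1),round(r[2],1),'mean',c.round(4),'z',np.median(q[:,2]).round(4),'dir',V[:,1].round(4),np.degrees(np.arctan2(V[1,1],V[0,1])).round(2))
    return q
box('level',410,475,225,335,.030,.05)
q=box('shelf',200,330,225,310,.045,.095)
A=np.c_[q[:,:2],np.ones(len(q))]
s=np.linalg.lstsq(A,q[:,2],rcond=None)[0];print('plane',s, 'z at mean',A.mean(0)@s)
box('knobtop',160,212,255,305,.132,.16)
box('knobdisc',160,212,255,305,.095,.13)
box('red',325,380,150,210,.10,.13)
box('white',235,280,165,215,.07,.1)
box('carton',390,470,155,225,.085,.115)
# side knob
d2=np.load('pics/side0.npy');P2=cloud('side',d2)
Q=P2[140:195,250:295];m=(Q[...,2]>.112)&(Q[...,2]<.16)&(Q[...,1]<.6)
q=Q[m];print('sideknob',len(q),q.mean(0),q.min(0),q.max(0))
im2=cv2.imread('pics/side0.png')
a=cv2.resize(im[220:340,140:360],(800,436),interpolation=cv2.INTER_CUBIC);cv2.imwrite('pics/c1.png',a)
a=cv2.resize(im2[135:295,230:390],(600,600),interpolation=cv2.INTER_CUBIC);cv2.imwrite('pics/c2.png',a)
E
```

```text
bench [ 0.22807935 -0.40852591 -0.00136026] [ 4.74042245e-01 -1.25262280e-01  2.22325408e-04]
level 1303 rect [ 523.  -272.8] [ 31.9 240.7] 69.3 mean [ 0.5206 -0.2713] z 0.0399 dir [-0.9334  0.3589] 158.97
shelf 6865 rect [555.1 151.2] [130.  320.8] 6.3 mean [0.5561 0.1446] z 0.07 dir [-0.126  0.992] 97.24
plane [ 0.00474941 -0.05854573  0.07574746] z at mean 0.06992439098159789
knobtop 142 rect [533.8 341.7] [14.2 43.7] 60.6 mean [0.5337 0.3409] z 0.1412 dir [-0.8865  0.4628] 152.43
knobdisc 157 rect [535.1 339.8] [40.4 36.8] 37.1 mean [0.5316 0.3349] z 0.1099 dir [-0.957   0.2902] 163.13
red 1014 rect [762.4 -57.7] [81.1 82.5] 89.1 mean [ 0.7604 -0.0571] z 0.1182 dir [-0.747   0.6648] 138.33
white 714 rect [743.  173.1] [69.6 69.2] 0.3 mean [0.7412 0.1722] z 0.0877 dir [-0.9832  0.1823] 169.5
carton 2076 rect [ 735.1 -243. ] [ 90.5 124.4] 7.8 mean [ 0.7339 -0.2414] z 0.0996 dir [-0.1192  0.9929] 96.84
sideknob 242 [0.53270232 0.33689554 0.12971822] [0.51228414 0.32294104 0.11217462] [0.55473135 0.35382602 0.14713272]
```

View pics/c1.png

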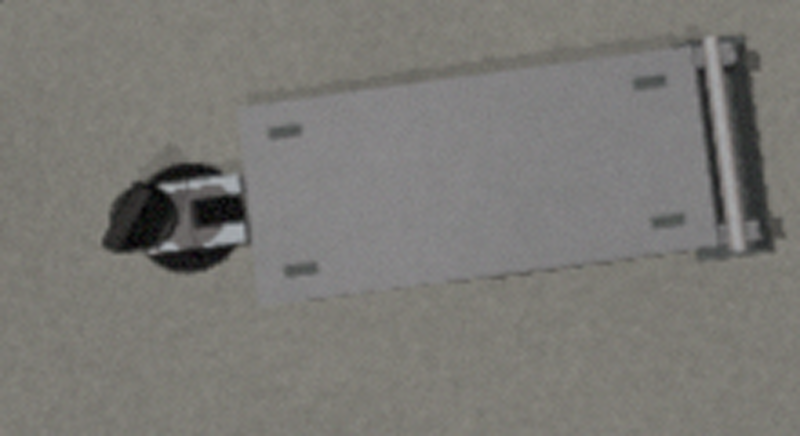

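View pics/c2.png

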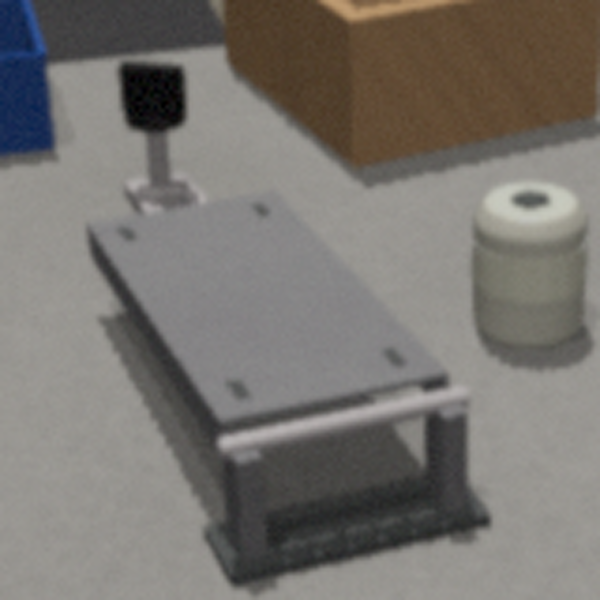

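```bash
python3 - <<'E'
from h import *
s=robot.observe(); print(R.from_quat(s['orientation']).as_matrix().round(3))
im=cv2.imread('pics/top0.png'); d=np.load('pics/top0.npy'); P=cloud('top',d)
# bench plane around
B=np.r_[P[300:450:3,300:600:3].reshape(-1,3),P[230:330:3,380:410:3].reshape(-1,3)];B=B[abs(B[:,2])<.01]
A=np.c_[B[:,:2],np.ones(len(B))];b=np.linalg.lstsq(A,B[:,2],rcond=None)[0];print('bench plane',b)
Q=P[225:310,195:360].reshape(-1,3);Q=Q[(Q[:,2]>.04)&(Q[:,2]<.1)]
for a in(96.3,96.8,97.2):
    a=np.radians(a);u=np.array([np.cos(a),np.sin(a)]);n=np.array([u[1],-u[0]])
    rel=Q[:,:2]-[.555,.151];t=rel@u;w=rel@n
    print(np.degrees(a))
    for lo in np.arange(-.18,.18,.02):
        k=(t>lo)&(t<lo+.02)
        if k.sum()>5: print(round(lo+.01,3),k.sum(),np.percentile(w[k],[1,99]).round(4),np.median(Q[k,2]).round(4))
    k=abs(w)<.04
    print(np.sort(t[k])[[5,50,-50,-5]])
Q=P[225:335,410:475].reshape(-1,3);q=Q[(Q[:,2]>.03)&(Q[:,2]<.05)]
a=np.radians(159);u=np.array([np.cos(a),np.sin(a)]);n=np.array([u[1],-u[0]]);rel=q[:,:2]-[.5206,-.2713]
print('lev t',np.percentile(rel@u,[.5,99.5]),'w',np.percentile(rel@n,[2,50,98]))
a=cv2.resize(im[250:310,410:475],(650,600),interpolation=cv2.INTER_CUBIC);cv2.imwrite('pics/c3.png',a)
# vial by colour
hsv=cv2.cvtColor(im,cv2.COLOR_BGR2HSV)
m=(hsv[...,1]>120)&(hsv[...,2]>90)&(hsv[...,0]>20)&(hsv[...,0]<45);m[:250]=0;m[310:]=0;m[:,:410]=0;m[:,475:]=0
v,uu=np.nonzero(m);print('vial',len(v),uu.mean(),v.mean(),P[v,uu].mean(0))
E
```

```text
[[ 0.386 -0.001 -0.923]
 [ 0.923 -0.002  0.386]
 [-0.002 -1.     0.   ]]
bench plane [-0.00083928 -0.00169984 -0.00029668]
96.3
-0.17 375 [-0.0677  0.0688] 0.0741
-0.15 475 [-0.0635  0.0637] 0.0783
-0.13 470 [-0.0633  0.0637] 0.0771
-0.11 473 [-0.0632  0.0639] 0.0758
-0.09 470 [-0.0634  0.0633] 0.0749
-0.07 472 [-0.0636  0.0638] 0.0735
-0.05 468 [-0.0636  0.0634] 0.0723
-0.03 471 [-0.0637  0.0633] 0.0716
-0.01 469 [-0.0636  0.0637] 0.07
0.01 467 [-0.0635  0.0637] 0.0693
0.03 458 [-0.0634  0.0636] 0.0679
0.05 475 [-0.0633  0.0639] 0.0668
0.07 459 [-0.0634  0.0633] 0.0656
0.09 460 [-0.0634  0.0632] 0.0645
0.11 458 [-0.0639  0.0634] 0.0633
0.13 411 [-0.0633  0.0637] 0.0621
0.15 86 [-0.022   0.0215] 0.0562
0.17 46 [-0.0219  0.0217] 0.0552
[-0.17954792 -0.17610036  0.15876567  0.17054662]
96.8
-0.17 374 [-0.0692  0.0672] 0.0741
-0.15 476 [-0.0649  0.0625] 0.0783
-0.13 470 [-0.0644  0.0627] 0.0771
-0.11 472 [-0.0641  0.0626] 0.0758
-0.09 470 [-0.0642  0.0629] 0.0749
-0.07 475 [-0.0642  0.0628] 0.0735
-0.05 468 [-0.064  0.063] 0.0723
-0.03 470 [-0.064   0.0633] 0.0716
-0.01 467 [-0.0635  0.
[... 492 characters left out ...]
9  0.0619] 0.0758
-0.09 470 [-0.0648  0.0623] 0.0749
-0.07 474 [-0.0644  0.0623] 0.0735
-0.05 467 [-0.0647  0.0626] 0.0723
-0.03 472 [-0.0639  0.063 ] 0.0716
-0.01 468 [-0.0639  0.0635] 0.07
0.01 465 [-0.0635  0.064 ] 0.0693
0.03 466 [-0.0631  0.0644] 0.0679
0.05 466 [-0.0625  0.0644] 0.0668
0.07 463 [-0.0623  0.0644] 0.0656
0.09 459 [-0.0619  0.0647] 0.0645
0.11 458 [-0.0618  0.0651] 0.0633
0.13 411 [-0.0616  0.0656] 0.0621
0.15 88 [-0.0197  0.0238] 0.0562
0.17 44 [-0.0193  0.0243] 0.0552
[-0.17953654 -0.1763105   0.15881832  0.17073681]
lev t [-0.12152737  0.11607823] w [-0.0150834   0.00020877  0.01418358]
vial 165 443.1151515151515 279.06666666666666 [ 0.52279161 -0.27161293  0.04768045]
```

View pics/c3.png

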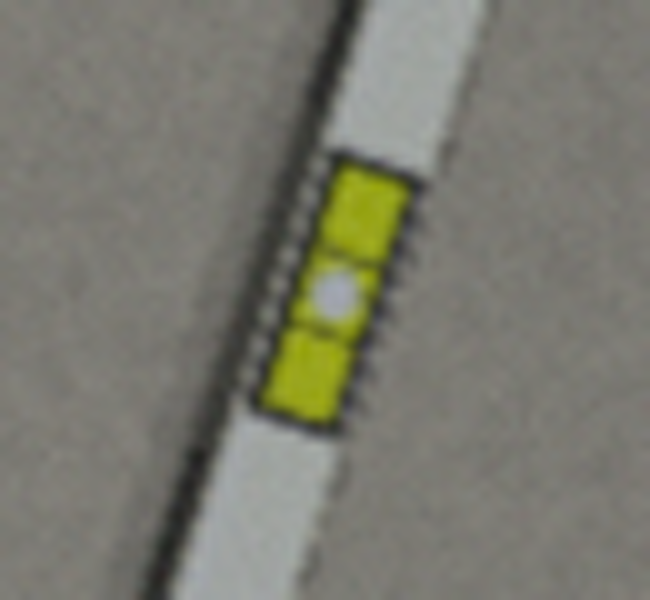

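The bubble shows clearly mid-vial on the flat bench, at about (443,279). The measurements agree with the given sizes:

| Item | Position (m) | Direction / slope |
|---|---|---|
| Shelf origin | (0.556, 0.140, 0.070) | long axis at 96.3°, sag about 0.058 rad |
| Level | (0.5225, -0.272) | 159° |
| Knob | (0.534, 0.341) | wing at 152° |

Next I'll move to the level.

Call:
step_arm:
  targets:
    - {"dx":12,"dy":-39,"rz":0.1,"claw":60}
    - {"dx":12,"dy":-39,"rz":0.1,"claw":60}
    - {"dx":12,"dy":-39,"rz":0.1,"claw":60}
    - {"dx":12,"dy":-39,"rz":0.1,"claw":60}
    - {"dx":12,"dy":-39,"rz":0.1,"claw":60}
    - {"dx":12,"dy":-39,"rz":0.1,"claw":60}
    - {"dx":12,"dy":-39,"rz":0.1,"claw":60}
    - {"dx":12,"dy":-39,"rz":0.1,"claw":60}
    - {"dx":12,"dy":-39,"rz":0.1,"claw":60}
    - {"dx":12,"dy":-39,"rz":0.1,"claw":60}
    - {"dx":12,"dy":-39,"rz":0.1,"claw":60}
    - {"dx":12,"dy":-39,"rz":0.1,"claw":60}
    - {"dx":12,"dy":-39,"rz":0.1,"claw":60}
    - {"dx":12,"dy":-39,"rz":0.1,"claw":60}
    - {"dx":12,"dy":-39,"rz":0.1,"claw":60}
    - {"dx":12,"dy":-39,"rz":0.1,"claw":60}
    - {"dx":12,"dy":-39,"rz":0.1,"claw":60}
    - {"dx":12,"dy":-39,"rz":0.1,"claw":60}
    - {"dx":12,"dy":-39,"rz":0.1,"claw":60}
    - {"dx":12,"dy":-39,"rz":0.1,"claw":60}

```text
$.targets[0]: bad value
```

Call:
step_arm:
  targets:
    - {"dx":12,"dy":-39,"dz":0,"rx":0,"ry":0,"rz":0,"claw":60}

```text
time: 0.18
tcp_pos: [0.261, 0.5631, 0.231]
orientation: [-0.588, -0.392, 0.394, 0.588]
ft_force: [0.4, -1.1, -0.0]
grip_width: 0.0922
```

Call:
step_arm:
  targets:
    - {"dx":12,"dy":-39,"dz":1,"rx":0,"ry":0,"rz":0.1,"claw":60}
    - {"dx":12,"dy":-39,"dz":1,"rx":0,"ry":0,"rz":0.1,"claw":60}
    - {"dx":12,"dy":-39,"dz":1,"rx":0,"ry":0,"rz":0.1,"claw":60}
    - {"dx":12,"dy":-39,"dz":1,"rx":0,"ry":0,"rz":0.1,"claw":60}
    - {"dx":12,"dy":-39,"dz":1,"rx":0,"ry":0,"rz":0.1,"claw":60}
    - {"dx":12,"dy":-39,"dz":1,"rx":0,"ry":0,"rz":0.1,"claw":60}
    - {"dx":12,"dy":-39,"dz":1,"rx":0,"ry":0,"rz":0.1,"claw":60}
    - {"dx":12,"dy":-39,"dz":1,"rx":0,"ry":0,"rz":0.1,"claw":60}
    - {"dx":12,"dy":-39,"dz":1,"rx":0,"ry":0,"rz":0.1,"claw":60}
    - {"dx":12,"dy":-39,"dz":1,"rx":0,"ry":0,"rz":0.1,"claw":60}
    - {"dx":12,"dy":-39,"dz":1,"rx":0,"ry":0,"rz":0.1,"claw":60}
    - {"dx":12,"dy":-39,"dz":1,"rx":0,"ry":0,"rz":0.1,"claw":60}
    - {"dx":12,"dy":-39,"dz":1,"rx":0,"ry":0,"rz":0.1,"claw":60}
    - {"dx":12,"dy":-39,"dz":1,"rx":0,"ry":0,"rz":0.1,"claw":60}
    - {"dx":12,"dy":-39,"dz":1,"rx":0,"ry":0,"rz":0.1,"claw":60}
    - {"dx":12,"dy":-39,"dz":1,"rx":0,"ry":0,"rz":0.1,"claw":60}
    - {"dx":12,"dy":-39,"dz":1,"rx":0,"ry":0,"rz":0.1,"claw":60}
    - {"dx":12,"dy":-39,"dz":1,"rx":0,"ry":0,"rz":0.1,"claw":60}

```text
time: 1.68
tcp_pos: [0.4683, -0.1583, 0.2396]
orientation: [0.581, 0.402, -0.409, -0.578]
ft_force: [0.8, -0.3, 1.0]
grip_width: 0.0571
```

```bash
cat > st.py <<'E'
from h import *
s=robot.observe();M=R.from_quat(s['orientation']).as_matrix()
print('t',s['time'],'p',s['tcp_pos'].round(4),'yaw',np.degrees(np.arctan2(M[1,0],M[0,0])).round(2),'appr',M[:,1].round(3),'xz',M[2,0].round(4),'j',s['joints'].round(2),'F',s['ft_force'].round(1),'M',s['moment'].round(2),'w',round(s['grip_width'],4))
E
python3 st.py
```

```text
t 1.6833 p [ 0.4683 -0.1583  0.2396] yaw 70.01 appr [-0.005 -0.009 -1.   ] xz -0.0098 j [-0.43 -0.23  1.98 -0.01  1.39 -1.65] F [ 0.8 -0.3  1. ] M [ 0.02 -0.05 -0.  ] w 0.0571
```

Call:
step_arm:
  targets:
    - {"dx":16,"dy":-30,"dz":-15,"rx":0,"ry":0,"rz":0,"claw":60}
    - {"dx":16,"dy":-30,"dz":-18,"rx":0,"ry":0,"rz":0,"claw":60}
    - {"dx":14,"dy":-28,"dz":-20,"rx":0,"ry":0,"rz":-0.3,"claw":60}
    - {"dx":8,"dy":-18,"dz":-30,"rx":0,"ry":0,"rz":-0.3,"claw":60}
    - {"dx":0,"dy":-5,"dz":-30,"rx":0,"ry":0,"rz":-0.3,"claw":60}
    - {"dx":0,"dy":0,"dz":0,"rx":0,"ry":0,"rz":0,"claw":60}

```text
time: 2.18
tcp_pos: [0.5247, -0.2846, 0.1232]
orientation: [0.588, 0.395, -0.4, -0.581]
ft_force: [-1.3, 0.5, -1.1]
grip_width: 0.0572
```

```bash
python3 st.py
```

```text
t 2.1833 p [ 0.5247 -0.2846  0.1232] yaw 68.45 appr [-0.    -0.012 -1.   ] xz -0.0116 j [-0.58  0.1   1.87 -0.01  1.17 -1.77] F [-1.3  0.5 -1.1] M [ 0.06  0.08 -0.05] w 0.0572
```

Call:
step_arm:
  targets:
    - {"dx":-2,"dy":10,"dz":-15,"rx":0.7,"ry":0,"rz":0.5,"claw":60}
    - {"dx":0,"dy":2,"dz":-25,"rx":0,"ry":0,"rz":0,"claw":60}
    - {"dx":0,"dy":0,"dz":-25,"rx":0,"ry":0,"rz":0,"claw":60}
    - {"dx":0,"dy":0,"dz":0,"rx":0,"ry":0,"rz":0,"claw":60}

```text
time: 2.52
tcp_pos: [0.5224, -0.2717, 0.0585]
orientation: [-0.582, -0.4, 0.4, 0.583]
ft_force: [-1.0, 1.5, -0.6]
grip_width: 0.0572
```

```bash
python3 st.py
```

```text
t 2.5167 p [ 0.5224 -0.2717  0.0585] yaw 68.94 appr [-0.001  0.001 -1.   ] xz 0.0009 j [-0.57  0.16  1.92  0.    1.06 -1.77] F [-1.   1.5 -0.6] M [ 0.03  0.06 -0.02] w 0.0572
```

Call:
step_arm:
  targets:
    - {"dx":0,"dy":0,"dz":-18,"rx":0,"ry":0,"rz":0,"claw":60}
    - {"dx":0,"dy":0,"dz":-8,"rx":0,"ry":0,"rz":0,"claw":50}
    - {"dx":0,"dy":0,"dz":0,"rx":0,"ry":0,"rz":0,"claw":15}
    - {"dx":0,"dy":0,"dz":0,"rx":0,"ry":0,"rz":0,"claw":15}
    - {"dx":0,"dy":0,"dz":0,"rx":0,"ry":0,"rz":0,"claw":15}
    - {"dx":0,"dy":0,"dz":0,"rx":0,"ry":0,"rz":0,"claw":15}
    - {"dx":0,"dy":0,"dz":0,"rx":0,"ry":0,"rz":0,"claw":15}
    - {"dx":0,"dy":0,"dz":0,"rx":0,"ry":0,"rz":0,"claw":15}
  squeeze: 30

```text
time: 3.18
tcp_pos: [0.5269, -0.2723, 0.0431]
orientation: [0.585, 0.403, -0.4, -0.579]
ft_force: [-0.3, 0.8, -3.3]
grip_width: 0.028
```

```bash
python3 st.py
```

```text
t 3.1833 p [ 0.5269 -0.2723  0.0431] yaw 69.11 appr [ 0.008 -0.004 -1.   ] xz -0.0012 j [-0.57  0.19  1.92  0.    1.02 -1.77] F [-0.3  0.8 -3.3] M [ 0.   -0.02 -0.03] w 0.028
```

```bash
python3 - <<'E'
from h import *
im,d=snap('side','s1.png')
cv2.imwrite('pics/s1c.png',cv2.resize(im[230:430,200:450],(750,600)))
E
python3 st.py
```

```text
t 3.2333 p [ 0.5269 -0.2723  0.043 ] yaw 69.11 appr [ 0.008 -0.004 -1.   ] xz -0.0011 j [-0.57  0.19  1.92  0.    1.02 -1.77] F [-0.1 -0.2 -2.6] M [0.   0.01 0.02] w 0.028
```

View pics/s1c.png

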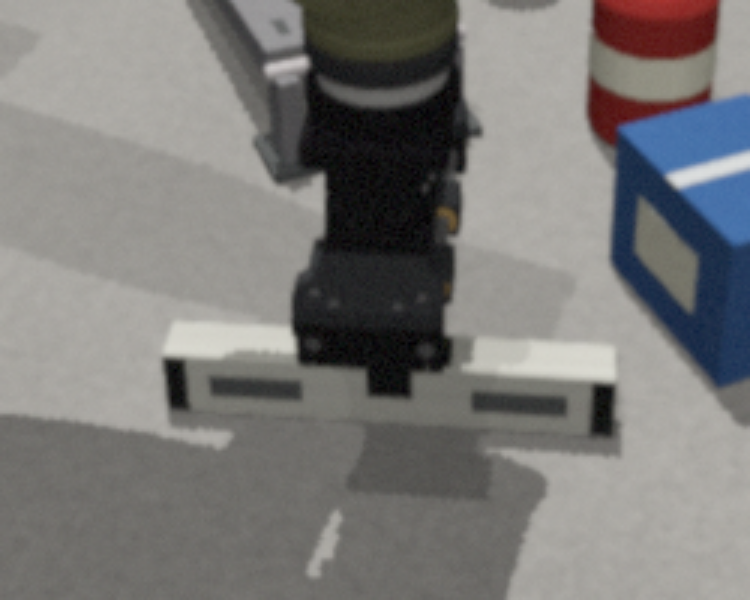

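The side view shows the level gripped at its middle, with the fingertips about halfway down its side. I'll lift it and measure how the bar sits in the grip.

Call:
step_arm:
  targets:
    - {"dx":0,"dy":0,"dz":25,"rx":0,"ry":0,"rz":0,"claw":15}
    - {"dx":0,"dy":0,"dz":35,"rx":0,"ry":0,"rz":0,"claw":15}
    - {"dx":0,"dy":0,"dz":35,"rx":0,"ry":0,"rz":0,"claw":15}
    - {"dx":0,"dy":15,"dz":30,"rx":0,"ry":0,"rz":0,"claw":15}
    - {"dx":2,"dy":30,"dz":10,"rx":0,"ry":0,"rz":-5,"claw":15}
    - {"dx":2,"dy":36,"dz":0,"rx":0,"ry":0,"rz":-6,"claw":15}
    - {"dx":2,"dy":36,"dz":0,"rx":0,"ry":0,"rz":-6,"claw":15}
    - {"dx":2,"dy":36,"dz":0,"rx":0,"ry":0,"rz":-6,"claw":15}
    - {"dx":2,"dy":36,"dz":0,"rx":0,"ry":0,"rz":-6,"claw":15}
    - {"dx":2,"dy":36,"dz":0,"rx":0,"ry":0,"rz":-6,"claw":15}
    - {"dx":2,"dy":36,"dz":0,"rx":0,"ry":0,"rz":-6,"claw":15}
    - {"dx":2,"dy":36,"dz":0,"rx":0,"ry":0,"rz":-6,"claw":15}
    - {"dx":2,"dy":36,"dz":0,"rx":0,"ry":0,"rz":-6,"claw":15}
    - {"dx":2,"dy":34,"dz":0,"rx":0,"ry":0,"rz":-4,"claw":15}

```text
time: 4.4
tcp_pos: [0.5384, 0.1061, 0.1798]
orientation: [0.706, 0.053, -0.051, -0.704]
ft_force: [0.5, -0.7, -3.2]
grip_width: 0.0282
```

```bash
python3 st.py
```

```text
t 4.4 p [0.5384 0.1061 0.1798] yaw 8.48 appr [ 0.003 -0.002 -1.   ] xz 0.0025 j [ 0.1  -0.06  1.93 -0.    1.27 -0.05] F [ 0.5 -0.7 -3.2] M [-0.1   0.02 -0.03] w 0.0282
```

Call:
step_arm:
  targets:
    - {"dx":12,"dy":10,"dz":0,"rx":-1.7,"ry":-0.2,"rz":-2,"claw":15}
    - {"dx":5,"dy":0,"dz":-10,"rx":-1.7,"ry":-0.2,"rz":0,"claw":15}
    - {"dx":0,"dy":0,"dz":0,"rx":0,"ry":0,"rz":0,"claw":15}
    - {"dx":0,"dy":0,"dz":0,"rx":0,"ry":0,"rz":0,"claw":15}

```text
time: 4.73
tcp_pos: [0.5536, 0.1247, 0.1683]
orientation: [0.727, 0.043, -0.041, -0.684]
ft_force: [-0.7, 0.2, -2.4]
grip_width: 0.0281
```

```bash
python3 st.py; python3 - <<'E'
from h import *
im,d=snap('side','s2.png');P=cloud('side',d)
i2,d2=snap('top','t2.png');P2=cloud('top',d2)
cv2.imwrite('pics/s2c.png',cv2.resize(im[130:330,200:450],(750,600)))
cv2.imwrite('pics/t2c.png',cv2.resize(i2[200:350,150:350],(800,600)))
np.savez('pics/p2',P=P,P2=P2)
E
```

```text
t 4.7333 p [0.5536 0.1247 0.1683] yaw 6.78 appr [ 0.007 -0.061 -0.998] xz -0.0001 j [ 0.16 -0.    1.9  -0.06  1.25  0.06] F [-0.7  0.2 -2.4] M [ 0.02 -0.01  0.02] w 0.0281
```

View pics/s2c.png

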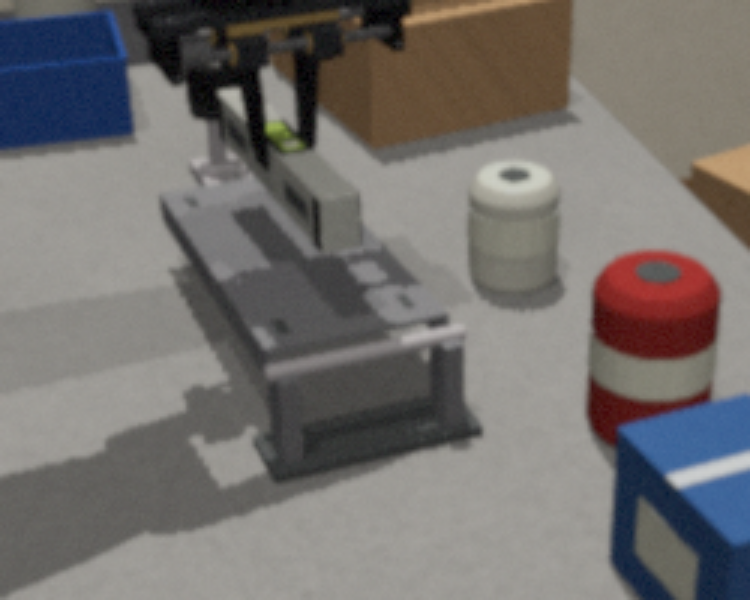

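View pics/t2c.png

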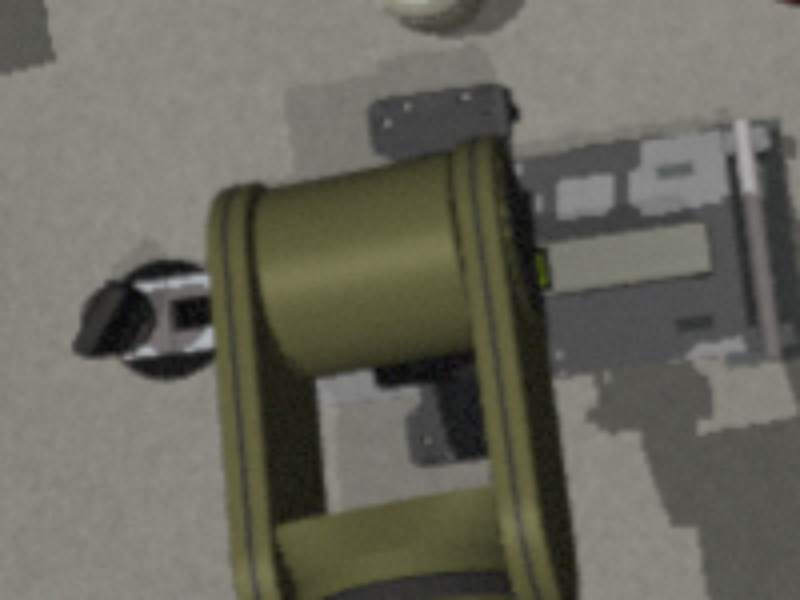

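```bash
python3 - <<'E'
from h import *
z=np.load('pics/p2.npz');P=z['P2'][262:276,291:325].reshape(-1,3)
q=P[(P[:,2]>.1)&(P[:,2]<.2)];print(len(q),q.mean(0))
a=np.radians(96.5);u=np.array([np.cos(a),np.sin(a)]);t=(q[:,:2]-[.5536,.1247])@u
print(np.polyfit(t,q[:,2],1),t.min(),t.max())
n=np.array([u[1],-u[0]]);print('lat',np.percentile((q[:,:2]-[.5536,.1247])@n,[3,50,97]))
P=z['P'];Q=P.reshape(-1,3);s=((Q[:,:2]-[.5536,.1247])@u);w=((Q[:,:2]-[.5536,.1247])@n)
k=(s<-.1)&(s>-.15)&(abs(w)<.014)&(Q[:,2]>.1);print('end face z',np.percentile(Q[k,2],[1,99]),s[k].min())
E
```

```text
329 [0.55607716 0.05107827 0.16846991]
[-0.04415071  0.16522798] -0.11262073360418505 -0.038874970808924596
lat [-0.01547375 -0.00597303  0.00546426]
end face z [0.13582619 0.17529265] -0.12147497226453523
```

Call:
step_arm:
  targets:
    - {"dx":2,"dy":10,"dz":-15,"rx":0,"ry":0,"rz":0,"claw":15}
    - {"dx":1,"dy":3,"dz":-20,"rx":0,"ry":0,"rz":-0.5,"claw":15}
    - {"dx":0,"dy":0,"dz":0,"rx":0,"ry":0,"rz":0,"claw":15}
    - {"dx":0,"dy":0,"dz":0,"rx":0,"ry":0,"rz":0,"claw":15}

```text
time: 5.17
tcp_pos: [0.5568, 0.1351, 0.1325]
orientation: [0.727, 0.038, -0.034, -0.685]
ft_force: [0.4, 0.2, -2.5]
grip_width: 0.0273
```

```bash
python3 st.py
```

```text
t 5.1667 p [0.5568 0.1351 0.1325] yaw 5.86 appr [ 0.008 -0.059 -0.998] xz 0.0021 j [ 0.17  0.04  1.91 -0.06  1.19  0.09] F [ 0.4  0.2 -2.5] M [0.01 0.02 0.02] w 0.0273
```

Call:
step_arm:
  targets:
    - {"dx":0,"dy":3,"dz":-10,"rx":0,"ry":0,"rz":0.4,"claw":15}
    - {"dx":0,"dy":0,"dz":-3,"rx":0,"ry":0,"rz":0,"claw":15}
    - {"dx":0,"dy":0,"dz":-2,"rx":0,"ry":0,"rz":0,"claw":15}

```text
time: 5.42
tcp_pos: [0.5574, 0.1376, 0.1175]
orientation: [0.727, 0.041, -0.036, -0.685]
ft_force: [-0.6, -0.0, -2.9]
grip_width: 0.0278
```

Call:
step_arm:
  targets:
    - {"dx":0,"dy":0,"dz":-2,"rx":0,"ry":0,"rz":0,"claw":15}

```text
time: 5.5
tcp_pos: [0.5574, 0.1375, 0.1153]
orientation: [0.727, 0.041, -0.036, -0.685]
ft_force: [-0.2, -0.6, -3.4]
grip_width: 0.028
```

Call:
step_arm:
  targets:
    - {"dx":0,"dy":0,"dz":-2,"rx":0,"ry":0,"rz":0,"claw":15}

```text
time: 5.58
tcp_pos: [0.5576, 0.1374, 0.1135]
orientation: [0.727, 0.041, -0.036, -0.685]
ft_force: [0.7, 0.2, -2.5]
grip_width: 0.0279
```

Call:
step_arm:
  targets:
    - {"dx":0,"dy":0,"dz":-2,"rx":0,"ry":0,"rz":0,"claw":15}

```text
time: 5.67
tcp_pos: [0.5577, 0.1375, 0.1127]
orientation: [0.727, 0.041, -0.036, -0.685]
ft_force: [-7.6, -1.3, 11.3]
grip_width: 0.0281
```

Call:
step_arm:
  targets:
    - {"dx":0,"dy":0,"dz":-2,"rx":0,"ry":0,"rz":0,"claw":15}

```text
time: 5.75
tcp_pos: [0.5577, 0.1375, 0.1128]
orientation: [0.727, 0.04, -0.036, -0.685]
ft_force: [-7.8, 0.5, 9.7]
grip_width: 0.0279
```

```bash
python3 st.py
```

```text
t 5.75 p [0.5577 0.1375 0.1128] yaw 6.2 appr [ 0.009 -0.059 -0.998] xz 0.0028 j [ 0.18  0.07  1.92 -0.07  1.15  0.1 ] F [-7.8  0.5  9.7] M [-0.37  1.34 -0.05] w 0.0279
```

Call:
step_arm:
  targets:
    - {"dx":0,"dy":0,"dz":0,"rx":0,"ry":0,"rz":0,"claw":32}
    - {"dx":0,"dy":0,"dz":0,"rx":0,"ry":0,"rz":0,"claw":45}
    - {"dx":0,"dy":0,"dz":0,"rx":0,"ry":0,"rz":0,"claw":55}
    - {"dx":0,"dy":0,"dz":2,"rx":0,"ry":0,"rz":0,"claw":55}
    - {"dx":0,"dy":1,"dz":15,"rx":0,"ry":0,"rz":0,"claw":55}
    - {"dx":0,"dy":1,"dz":30,"rx":0,"ry":0,"rz":0,"claw":55}
    - {"dx":0,"dy":0,"dz":30,"rx":1.7,"ry":0.2,"rz":0,"claw":55}
    - {"dx":0,"dy":15,"dz":25,"rx":1.7,"ry":0.2,"rz":0,"claw":55}
    - {"dx":0,"dy":30,"dz":0,"rx":0,"ry":0,"rz":5,"claw":55}
    - {"dx":-4,"dy":38,"dz":0,"rx":0,"ry":0,"rz":7,"claw":55}
    - {"dx":-4,"dy":38,"dz":0,"rx":0,"ry":0,"rz":7,"claw":55}
    - {"dx":-4,"dy":38,"dz":0,"rx":0,"ry":0,"rz":7,"claw":55}
    - {"dx":-4,"dy":30,"dz":0,"rx":0,"ry":0,"rz":7,"claw":55}
    - {"dx":-4,"dy":0,"dz":0,"rx":0,"ry":0,"rz":7,"claw":55}
    - {"dx":0,"dy":0,"dz":0,"rx":0,"ry":0,"rz":7,"claw":55}
    - {"dx":0,"dy":0,"dz":0,"rx":0,"ry":0,"rz":7,"claw":55}
    - {"dx":0,"dy":0,"dz":0,"rx":0,"ry":0,"rz":0,"claw":55}

```text
time: 7.17
tcp_pos: [0.5417, 0.3394, 0.2315]
orientation: [-0.603, -0.37, 0.353, 0.612]
ft_force: [-0.5, 0.8, 0.4]
grip_width: 0.0522
```

```bash
python3 st.py;python3 - <<'E'
from h import *
im,d=snap('side','s3.png')
i2,d2=snap('top','t3.png')
cv2.imwrite('pics/s3c.png',cv2.resize(im[100:300,200:450],(750,600)))
cv2.imwrite('pics/t3c.png',cv2.resize(i2[200:350,150:350],(800,600)))
E
```

```text
t 7.1667 p [0.5417 0.3394 0.2315] yaw 61.53 appr [ 0.014  0.022 -1.   ] xz 0.0261 j [ 0.47  0.09  1.69  0.01  1.34 -0.61] F [-0.5  0.8  0.4] M [-0.02 -0.02 -0.03] w 0.0522
```

View pics/s3c.png

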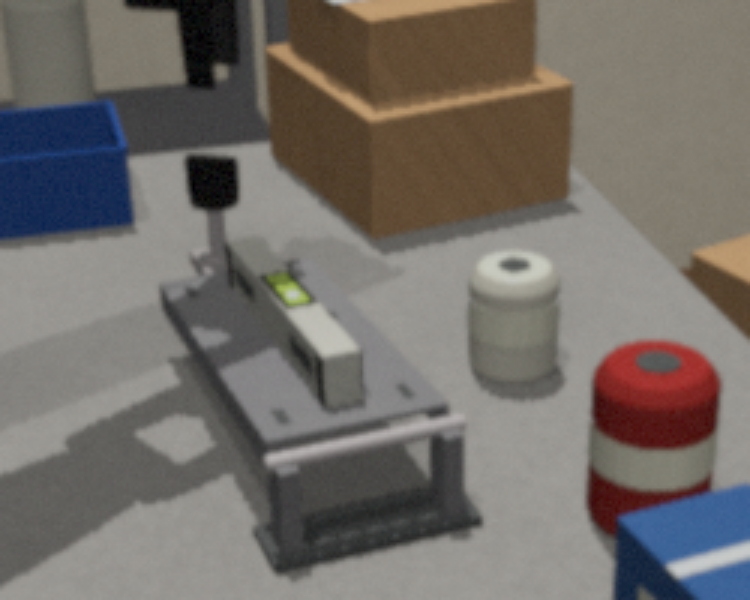

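View pics/t3c.png

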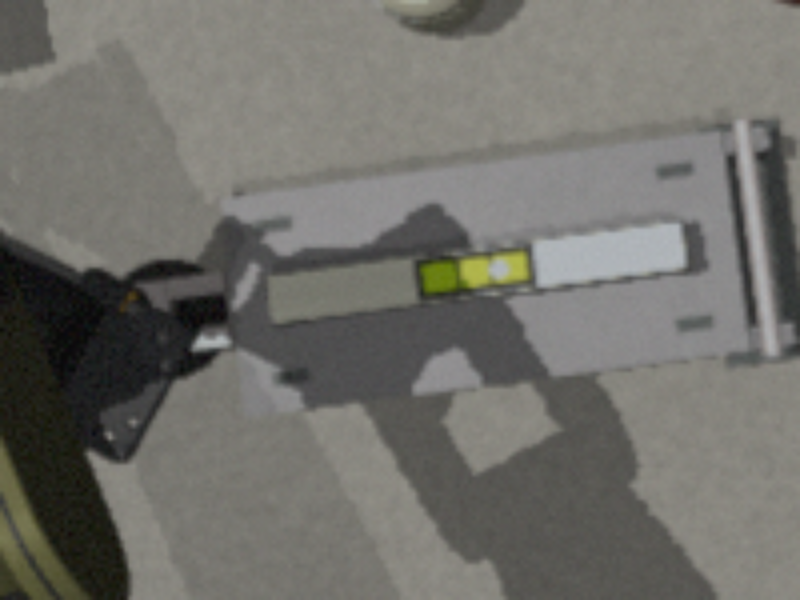

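The level stands on the shelf, and the bubble is moving to the hinge end, at about (498,268) in the top crop. I'll square the tool and lower it to the knob, then wait for the bubble to settle.

Call:
step_arm:
  targets:
    - {"dx":-8,"dy":1,"dz":0,"rx":-1.3,"ry":0.8,"rz":0.9,"claw":55}
    - {"dx":0,"dy":0,"dz":0,"rx":0,"ry":0,"rz":0,"claw":55}
    - {"dx":0,"dy":0,"dz":-15,"rx":0,"ry":0,"rz":0,"claw":55}
    - {"dx":0,"dy":0,"dz":-25,"rx":0,"ry":0,"rz":0,"claw":55}
    - {"dx":0,"dy":0,"dz":-15,"rx":0,"ry":0,"rz":0,"claw":55}
    - {"dx":0,"dy":0,"dz":0,"rx":0,"ry":0,"rz":0,"claw":55}

```text
time: 7.77
tcp_pos: [0.5339, 0.3393, 0.1744]
orientation: [0.608, 0.363, -0.362, -0.606]
ft_force: [-0.9, -0.5, -0.8]
grip_width: 0.0521
```

```bash
python3 st.py
```

```text
t 7.7667 p [0.5339 0.3393 0.1744] yaw 61.62 appr [ 0.002 -0.001 -1.   ] xz 0.0 j [ 0.48  0.13  1.75 -0.    1.26 -0.59] F [-0.9 -0.5 -0.8] M [-0.03  0.06 -0.05] w 0.0521
```

Call:
step_arm:
  targets:
    - {"dx":0,"dy":1,"dz":-18,"rx":0,"ry":0,"rz":0.8,"claw":55}
    - {"dx":0,"dy":0,"dz":-16,"rx":0,"ry":0,"rz":0,"claw":55}
    - {"dx":0,"dy":0,"dz":-5,"rx":0,"ry":0,"rz":0,"claw":55}
    - {"dx":0,"dy":0,"dz":0,"rx":0,"ry":0,"rz":0,"claw":55}

```text
time: 8.1
tcp_pos: [0.5332, 0.3394, 0.1323]
orientation: [0.606, 0.365, -0.366, -0.604]
ft_force: [-0.8, -0.7, -0.5]
grip_width: 0.0526
```

```bash
python3 st.py;cat > bub.py <<'E'
from h import *
import sys
tag=sys.argv[1]
im,d=snap('top','b%s.png'%tag); P=cloud('top',d)
hsv=cv2.cvtColor(im,cv2.COLOR_BGR2HSV)
# shelf slope
S=P.reshape(-1,3);a=np.radians(96.3);u=np.array([np.cos(a),np.sin(a)]);n=np.array([u[1],-u[0]])
rel=S[:,:2]-[.5563,.1396];t=rel@u;w=rel@n
k=(abs(w)<.058)&(abs(w)>.03)&(abs(t)<.13)&(S[:,2]>.05)&(S[:,2]<.09)
for _ in range(3):
    A=np.c_[t,w,np.ones(len(t))];c=np.linalg.lstsq(A[k],S[k,2],rcond=None)[0];k=k&(abs(S[:,2]-A@c)<.004)
print('slope along',c[0].round(4),'cross',c[1].round(4),'corr(bench -0.0017)',(c[0]+.0016).round(4),k.sum())
k=(abs(w)<.009)&(abs(t)<.13)&(S[:,2]>.09)&(S[:,2]<.135)
if k.sum()>50:
    for _ in range(3):
        c=np.polyfit(t[k],S[k,2],1);k=k&(abs(S[:,2]-np.polyval(c,t))<.004)
    print('level top slope',c.round(4),k.sum())
# vial: map to plane z approx level top, straighten
ztop=0.111
g=np.arange(-.04,.0401,.0005);l=np.arange(-.02,.0201,.0005)
G,L=np.meshgrid(g,l)
sl=float(sys.argv[2]) if len(sys.argv)>2 else -.058
X=np.array([.5563,.1396])+G[...,None]*u+L[...,None]*n
X=np.concatenate([X,(ztop+sl*G)[...,None]],-1).reshape(-1,3)
p=proj('top',X).reshape(G.shape+(2,)).astype(np.float32)
w=cv2.remap(im,p[...,0],p[...,1],cv2.INTER_CUBIC)
cv2.imwrite('pics/v%s.png'%tag,cv2.resize(w,(800,400)))
si,_=snap('side','bs%s.png'%tag)
cv2.imwrite('pics/vs%s.png'%tag,cv2.resize(si[150:250,230:350],(720,600),interpolation=cv2.INTER_CUBIC))
E
python3 bub.py 1
```

```text
t 8.1 p [0.5332 0.3394 0.1323] yaw 62.28 appr [ 0.001 -0.003 -1.   ] xz -0.002 j [ 0.48  0.17  1.78 -0.    1.2  -0.6 ] F [-0.8 -0.7 -0.5] M [-0.03 -0.04 -0.01] w 0.0526
slope along -0.0566 cross -0.0022 corr(bench -0.0017) -0.055 2489
level top slope [-0.0557  0.1106] 774
```

View pics/v1.png

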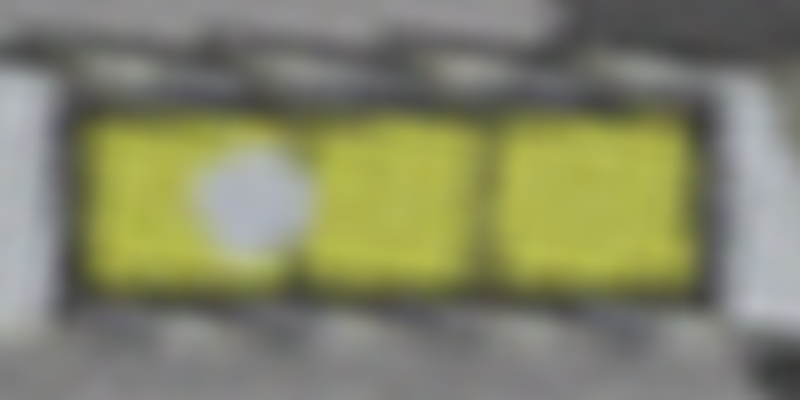

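View pics/vs1.png

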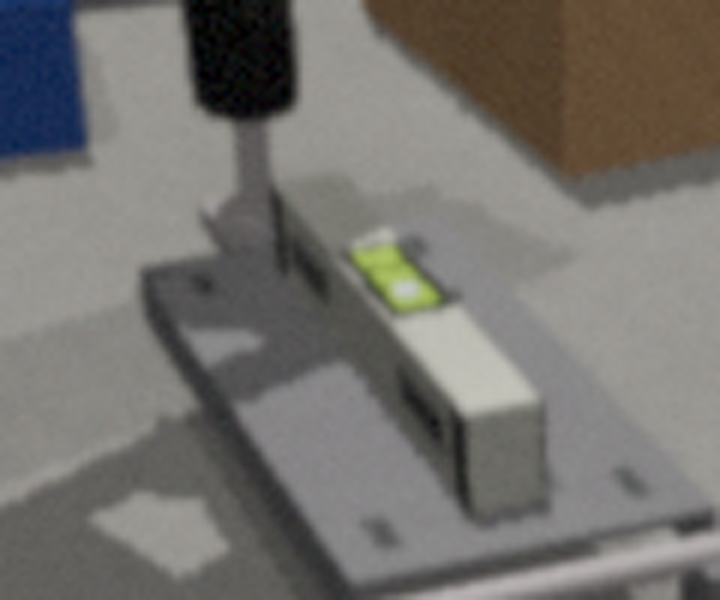

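The bubble has settled at 253 px against a vial centre of about 390 px (0.1 mm/px), so 13.7 mm towards the hinge. That matches the measured slope of -0.055 rad, and needs about 1.83 rad (105°) clockwise. I'll grip the wing.

Call:
step_arm:
  targets:
    - {"dx":0,"dy":0,"dz":0,"rx":0,"ry":0,"rz":0,"claw":5}
    - {"dx":0,"dy":0,"dz":0,"rx":0,"ry":0,"rz":0,"claw":5}
    - {"dx":0,"dy":0,"dz":0,"rx":0,"ry":0,"rz":0,"claw":5}
    - {"dx":0,"dy":0,"dz":0,"rx":0,"ry":0,"rz":0,"claw":5}
    - {"dx":0,"dy":0,"dz":0,"rx":0,"ry":0,"rz":0,"claw":5}
    - {"dx":0,"dy":0,"dz":0,"rx":0,"ry":0,"rz":0,"claw":5}
  squeeze: 55

```text
time: 8.7
tcp_pos: [0.5369, 0.3412, 0.1401]
orientation: [0.606, 0.369, -0.362, -0.604]
ft_force: [0.1, -0.0, 0.4]
grip_width: 0.0179
```

```bash
python3 st.py
```

```text
t 8.7 p [0.5369 0.3412 0.1401] yaw 62.26 appr [ 0.011  0.003 -1.   ] xz 0.0076 j [ 0.48  0.16  1.77 -0.    1.2  -0.6 ] F [ 0.1 -0.   0.4] M [ 0.02  0.01 -0.03] w 0.0179
```

Call:
step_arm:
  targets:
    - {"dx":-3,"dy":0,"dz":-7,"rx":0,"ry":0,"rz":0,"claw":5}
    - {"dx":-1,"dy":0,"dz":-2,"rx":0.2,"ry":0.5,"rz":0,"claw":5}
    - {"dx":0,"dy":0,"dz":-1,"rx":0,"ry":0,"rz":0,"claw":5}
    - {"dx":0,"dy":0,"dz":-1,"rx":0,"ry":0,"rz":0,"claw":5}

```text
time: 9.03
tcp_pos: [0.5368, 0.3418, 0.1385]
orientation: [-0.605, -0.371, 0.36, 0.606]
ft_force: [-2.7, -1.2, 7.1]
grip_width: 0.0136
```

```bash
python3 st.py
```

```text
t 9.0333 p [0.5368 0.3418 0.1385] yaw 62.22 appr [ 0.013  0.008 -1.   ] xz 0.0129 j [ 0.48  0.16  1.77  0.    1.19 -0.6 ] F [-2.7 -1.2  7.1] M [-0.6   0.57 -0.1 ] w 0.0136
```

Call:
step_arm:
  targets:
    - {"dx":-1,"dy":0,"dz":0,"rx":0,"ry":0,"rz":-5,"claw":5}
    - {"dx":0,"dy":0,"dz":0,"rx":0,"ry":0,"rz":-6,"claw":5}
    - {"dx":0,"dy":0,"dz":0,"rx":0,"ry":0,"rz":-6,"claw":5}

```text
time: 9.28
tcp_pos: [0.5363, 0.3413, 0.1385]
orientation: [0.656, 0.275, -0.264, -0.652]
ft_force: [-1.2, -1.8, 3.6]
grip_width: 0.0137
```

```bash
python3 st.py
```

```text
t 9.2833 p [0.5363 0.3413 0.1385] yaw 44.84 appr [ 0.017  0.001 -1.   ] xz 0.0125 j [ 0.49  0.16  1.78 -0.01  1.19 -0.29] F [-1.2 -1.8  3.6] M [-0.43  0.49  0.41] w 0.0137
```

Call:
step_arm:
  targets:
    - {"dx":0,"dy":0,"dz":0,"rx":0,"ry":0,"rz":-6,"claw":5}
    - {"dx":0,"dy":0,"dz":0,"rx":0,"ry":0,"rz":-6,"claw":5}
    - {"dx":0,"dy":0,"dz":0,"rx":0,"ry":0,"rz":-6,"claw":5}
    - {"dx":0,"dy":0,"dz":0,"rx":0,"ry":0,"rz":-6,"claw":5}
    - {"dx":0,"dy":0,"dz":0,"rx":0,"ry":0,"rz":-6,"claw":5}
    - {"dx":0,"dy":0,"dz":0,"rx":0,"ry":0,"rz":-6,"claw":5}

```text
time: 9.78
tcp_pos: [0.5349, 0.3407, 0.1385]
orientation: [0.71, 0.05, -0.043, -0.701]
ft_force: [-1.3, -1.4, 3.9]
grip_width: 0.0135
```

```bash
python3 st.py
```

```text
t 9.7833 p [0.5349 0.3407 0.1385] yaw 7.53 appr [ 0.011 -0.013 -1.   ] xz 0.009 j [ 0.49  0.16  1.77 -0.02  1.2   0.36] F [-1.3 -1.4  3.9] M [-0.19  0.45  0.39] w 0.0135
```

Call:
step_arm:
  targets:
    - {"dx":0,"dy":0,"dz":0,"rx":0,"ry":0,"rz":-6,"claw":5}
    - {"dx":0,"dy":0,"dz":0,"rx":0,"ry":0,"rz":-6,"claw":5}
    - {"dx":0,"dy":0,"dz":0,"rx":0,"ry":0,"rz":-6,"claw":5}
    - {"dx":0,"dy":0,"dz":0,"rx":0,"ry":0,"rz":-6,"claw":5}
    - {"dx":0,"dy":0,"dz":0,"rx":0,"ry":0,"rz":-6,"claw":5}
    - {"dx":0,"dy":0,"dz":0,"rx":0,"ry":0,"rz":-6,"claw":5}
    - {"dx":0,"dy":0,"dz":0,"rx":0,"ry":0,"rz":-6,"claw":5}
    - {"dx":0,"dy":0,"dz":0,"rx":0,"ry":0,"rz":-4,"claw":5}

```text
time: 10.45
tcp_pos: [0.5332, 0.3412, 0.1385]
orientation: [0.67, -0.243, 0.244, -0.658]
ft_force: [-0.5, -2.1, 2.8]
grip_width: 0.0136
```

```bash
python3 st.py
```

```text
t 10.45 p [0.5332 0.3412 0.1385] yaw -40.28 appr [-0.005 -0.017 -1.   ] xz 0.0075 j [ 0.49  0.17  1.76 -0.01  1.22  1.2 ] F [-0.5 -2.1  2.8] M [-0.07  0.29  0.46] w 0.0136
```

Call:
step_arm:
  targets:
    - {"dx":0,"dy":0,"dz":0,"rx":0,"ry":0,"rz":0,"claw":5}
    - {"dx":0,"dy":0,"dz":0,"rx":0,"ry":0,"rz":0,"claw":5}
    - {"dx":0,"dy":0,"dz":0,"rx":0,"ry":0,"rz":0,"claw":5}
    - {"dx":0,"dy":0,"dz":0,"rx":0,"ry":0,"rz":0,"claw":5}
    - {"dx":0,"dy":0,"dz":0,"rx":0,"ry":0,"rz":0,"claw":5}
    - {"dx":0,"dy":0,"dz":0,"rx":0,"ry":0,"rz":0,"claw":5}
    - {"dx":0,"dy":0,"dz":0,"rx":0,"ry":0,"rz":0,"claw":5}
    - {"dx":0,"dy":0,"dz":0,"rx":0,"ry":0,"rz":0,"claw":5}
    - {"dx":0,"dy":0,"dz":0,"rx":0,"ry":0,"rz":0,"claw":5}
    - {"dx":0,"dy":0,"dz":0,"rx":0,"ry":0,"rz":0,"claw":5}
    - {"dx":0,"dy":0,"dz":0,"rx":0,"ry":0,"rz":0,"claw":5}
    - {"dx":0,"dy":0,"dz":0,"rx":0,"ry":0,"rz":0,"claw":5}
    - {"dx":0,"dy":0,"dz":0,"rx":0,"ry":0,"rz":0,"claw":5}
    - {"dx":0,"dy":0,"dz":0,"rx":0,"ry":0,"rz":0,"claw":5}
    - {"dx":0,"dy":0,"dz":0,"rx":0,"ry":0,"rz":0,"claw":5}
    - {"dx":0,"dy":0,"dz":0,"rx":0,"ry":0,"rz":0,"claw":5}
    - {"dx":0,"dy":0,"dz":0,"rx":0,"ry":0,"rz":0,"claw":5}
    - {"dx":0,"dy":0,"dz":0,"rx":0,"ry":0,"rz":0,"claw":5}

```text
time: 11.95
tcp_pos: [0.5332, 0.3412, 0.1385]
orientation: [0.67, -0.242, 0.243, -0.658]
ft_force: [-1.4, -1.5, 4.3]
grip_width: 0.0137
```

```bash
python3 st.py; python3 bub.py 2 0
```

```text
t 11.95 p [0.5332 0.3412 0.1385] yaw -40.1 appr [-0.004 -0.016 -1.   ] xz 0.007 j [ 0.49  0.17  1.77 -0.01  1.22  1.19] F [-1.4 -1.5  4.3] M [-0.08  0.35 -0.16] w 0.0137
slope along -0.0038 cross -0.0019 corr(bench -0.0017) -0.0022 2520
level top slope [-0.0031  0.1191] 792
```

View pics/v2.png

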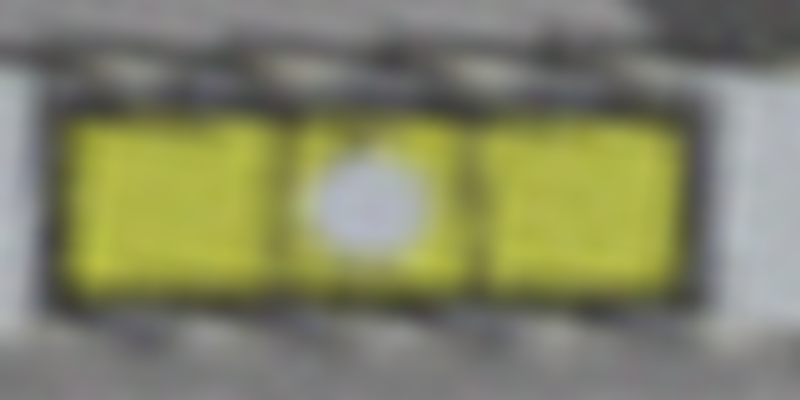

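View pics/vs2.png

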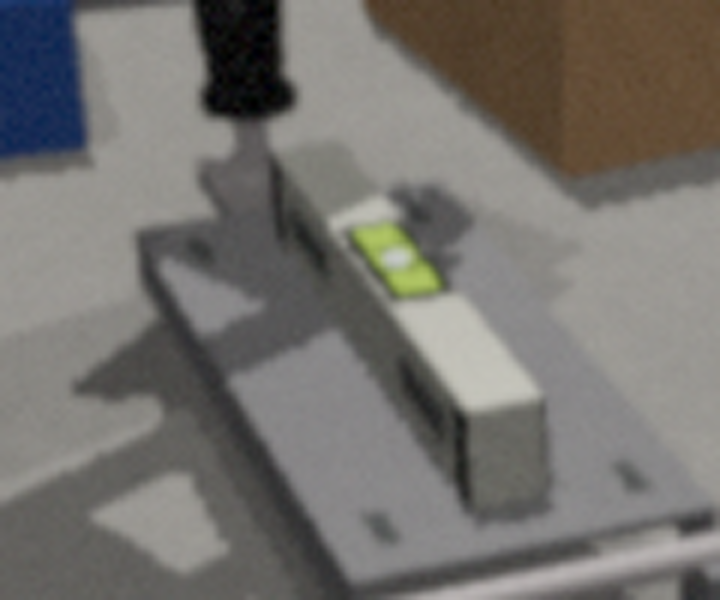

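The bubble is at about 370 px, with the lines at 282 and 478 px (middle 380), so it sits about 0.8 mm towards the hinge. I'll add a small trim turn.

Call:
step_arm:
  targets:
    - {"dx":0,"dy":0,"dz":0,"rx":0,"ry":0,"rz":-5,"claw":5}
    - {"dx":0,"dy":0,"dz":0,"rx":0,"ry":0,"rz":-1,"claw":5}

```text
time: 12.22
tcp_pos: [0.533, 0.3414, 0.1385]
orientation: [0.657, -0.277, 0.277, -0.645]
ft_force: [-1.3, -1.5, 3.2]
grip_width: 0.0137
```

```bash
python3 st.py
```

```text
t 12.2167 p [0.533  0.3414 0.1385] yaw -46.12 appr [-0.006 -0.016 -1.   ] xz 0.0072 j [ 0.49  0.17  1.76 -0.01  1.22  1.3 ] F [-1.3 -1.5  3.2] M [-0.12  0.24  0.46] w 0.0137
```

Call:
step_arm:
  targets:
    - {"dx":0,"dy":0,"dz":0,"rx":0,"ry":0,"rz":0,"claw":5}
    - {"dx":0,"dy":0,"dz":0,"rx":0,"ry":0,"rz":0,"claw":5}
    - {"dx":0,"dy":0,"dz":-1,"rx":0,"ry":0,"rz":0,"claw":30}
    - {"dx":0,"dy":0,"dz":-1,"rx":0,"ry":0,"rz":0,"claw":45}
    - {"dx":0,"dy":0,"dz":0,"rx":0,"ry":0,"rz":0,"claw":45}
    - {"dx":0,"dy":0,"dz":5,"rx":0,"ry":0,"rz":0,"claw":45}
    - {"dx":0,"dy":0,"dz":25,"rx":0,"ry":0,"rz":0,"claw":45}
    - {"dx":0,"dy":0,"dz":35,"rx":0,"ry":0,"rz":0,"claw":45}
    - {"dx":0,"dy":0,"dz":15,"rx":0,"ry":0,"rz":5,"claw":20}
    - {"dx":2,"dy":-20,"dz":0,"rx":0,"ry":0,"rz":7,"claw":0}
    - {"dx":3,"dy":-30,"dz":0,"rx":0,"ry":0,"rz":7,"claw":0}
    - {"dx":3,"dy":-30,"dz":0,"rx":0,"ry":0,"rz":7,"claw":0}
    - {"dx":3,"dy":-25,"dz":0,"rx":0,"ry":0,"rz":7,"claw":0}
    - {"dx":2,"dy":-10,"dz":0,"rx":0,"ry":0,"rz":7,"claw":0}
    - {"dx":0,"dy":0,"dz":0,"rx":0,"ry":0,"rz":7,"claw":0}
    - {"dx":0,"dy":0,"dz":0,"rx":0,"ry":0,"rz":5,"claw":0}
    - {"dx":0,"dy":0,"dz":0,"rx":0,"ry":0,"rz":0,"claw":0}
  squeeze: 20

```text
time: 13.63
tcp_pos: [0.5435, 0.2208, 0.2171]
orientation: [0.714, 0.051, -0.043, -0.697]
ft_force: [-0.1, 0.4, -0.6]
grip_width: 0.0007
```

```bash
python3 st.py; python3 bub.py 3 0
```

```text
t 13.6333 p [0.5435 0.2208 0.2171] yaw 7.65 appr [ 0.013 -0.022 -1.   ] xz 0.0102 j [ 0.31 -0.01  1.81 -0.03  1.33  0.18] F [-0.1  0.4 -0.6] M [-0.07  0.08 -0.01] w 0.0007
slope along -0.0014 cross -0.002 corr(bench -0.0017) 0.0002 2153
level top slope [-0.001   0.1197] 668
```

View pics/v3.png

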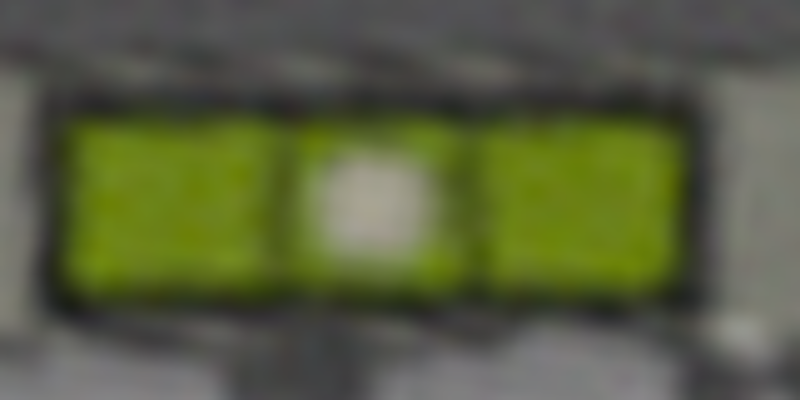

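View pics/bs3.png

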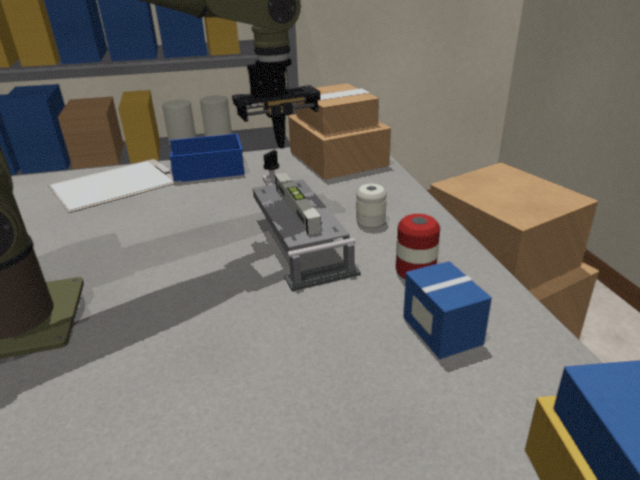

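The bubble is centred, at about 376 px against 378. The shelf slope is now about 0, and the filters and carton haven't moved. Next I'll bring the closed fingertips down onto the bar, 75 mm beyond the vial centre on the knob side.

Call:
step_arm:
  targets:
    - {"dx":5,"dy":-9,"dz":-5,"rx":1.3,"ry":0.7,"rz":-1.5,"claw":0}
    - {"dx":0,"dy":0,"dz":-20,"rx":0,"ry":0,"rz":0,"claw":0}
    - {"dx":0,"dy":0,"dz":-20,"rx":0,"ry":0,"rz":0,"claw":0}
    - {"dx":0,"dy":0,"dz":-12,"rx":0,"ry":0,"rz":0,"claw":0}
    - {"dx":0,"dy":0,"dz":-3,"rx":0,"ry":0,"rz":0,"claw":0}

```text
time: 14.15
tcp_pos: [0.55, 0.2141, 0.158]
orientation: [-0.705, -0.036, 0.032, 0.708]
ft_force: [-0.6, 0.7, -0.3]
grip_width: 0.0007
```

```bash
python3 st.py
```

```text
t 14.15 p [0.55   0.2141 0.158 ] yaw 5.46 appr [ 0.006  0.004 -1.   ] xz 0.006 j [0.28 0.05 1.86 0.   1.23 0.18] F [-0.6  0.7 -0.3] M [-0.08  0.05  0.03] w 0.0007
```

Call:
step_arm:
  targets:
    - {"dx":-1,"dy":-1,"dz":-8,"rx":0,"ry":0.3,"rz":0.5,"claw":0}
    - {"dx":0,"dy":0,"dz":-5,"rx":0,"ry":0,"rz":0,"claw":0}
    - {"dx":0,"dy":0,"dz":-2,"rx":0,"ry":0,"rz":0,"claw":0}

```text
time: 14.4
tcp_pos: [0.5487, 0.2139, 0.1419]
orientation: [-0.705, -0.037, 0.037, 0.707]
ft_force: [0.2, -1.1, 0.5]
grip_width: 0.0003
```

Call:
step_arm:
  targets:
    - {"dx":0,"dy":0,"dz":-2,"rx":0,"ry":0,"rz":0,"claw":0}

```text
time: 14.48
tcp_pos: [0.5488, 0.214, 0.1399]
orientation: [-0.705, -0.037, 0.037, 0.707]
ft_force: [0.2, -0.3, -0.5]
grip_width: 0.0005
```

```bash
python3 st.py
```

```text
t 14.4833 p [0.5488 0.214  0.1399] yaw 5.99 appr [-0.     0.004 -1.   ] xz 0.0 j [0.28 0.07 1.87 0.   1.2  0.17] F [ 0.2 -0.3 -0.5] M [-0.03  0.04 -0.01] w 0.0005
```

Call:
step_arm:
  targets:
    - {"dx":0,"dy":0,"dz":-1,"rx":0,"ry":0,"rz":0,"claw":0}

```text
time: 14.57
tcp_pos: [0.549, 0.2141, 0.1396]
orientation: [-0.705, -0.037, 0.037, 0.707]
ft_force: [-2.8, -1.8, 5.8]
grip_width: 0.0007
```

Call:
step_arm:
  targets:
    - {"dx":0,"dy":0,"dz":-1,"rx":0,"ry":0,"rz":0,"claw":0}

```text
time: 14.65
tcp_pos: [0.5493, 0.2142, 0.1396]
orientation: [-0.705, -0.037, 0.037, 0.707]
ft_force: [-2.5, -1.3, 4.9]
grip_width: 0.0005
```

Call:
step_arm:
  targets:
    - {"dx":0,"dy":0,"dz":-1,"rx":0,"ry":0,"rz":0,"claw":0}

```text
time: 14.73
tcp_pos: [0.5496, 0.2143, 0.1397]
orientation: [-0.705, -0.037, 0.036, 0.707]
ft_force: [-2.5, -0.8, 4.6]
grip_width: 0.0006
```

Call:
step_arm:
  targets:
    - {"dx":-0.7,"dy":-0.3,"dz":-2.2,"rx":0,"ry":0,"rz":0,"claw":0}

```text
time: 14.82
tcp_pos: [0.5494, 0.2142, 0.1395]
orientation: [-0.705, -0.038, 0.036, 0.708]
ft_force: [-5.0, -0.7, 12.8]
grip_width: 0.0006
```

Call:
step_arm:
  targets:
    - {"dx":-0.7,"dy":-0.3,"dz":-3,"rx":0,"ry":0,"rz":0,"claw":0}

```text
time: 14.9
tcp_pos: [0.5496, 0.2142, 0.1396]
orientation: [-0.705, -0.039, 0.035, 0.708]
ft_force: [-7.1, -1.4, 14.7]
grip_width: 0.0002
```

```bash
python3 st.py
```

```text
t 14.9 p [0.5496 0.2142 0.1396] yaw 5.99 appr [ 0.004  0.005 -1.   ] xz 0.0049 j [0.28 0.07 1.88 0.   1.19 0.17] F [-7.1 -1.4 14.7] M [-0.51  1.15 -0.01] w 0.0002
```

Call:
step_arm:
  targets:
    - {"dx":-2,"dy":-0.4,"dz":-2.8,"rx":0,"ry":0.3,"rz":0,"claw":0}

```text
time: 14.98
tcp_pos: [0.5491, 0.2142, 0.1395]
orientation: [-0.704, -0.038, 0.036, 0.708]
ft_force: [1.8, -1.4, 5.8]
grip_width: 0.0002
```

```bash
python3 st.py
```

```text
t 14.9833 p [0.5491 0.2142 0.1395] yaw 6.0 appr [ 0.004  0.006 -1.   ] xz 0.0042 j [0.28 0.07 1.88 0.   1.19 0.17] F [ 1.8 -1.4  5.8] M [-0.32 -0.25  0.04] w 0.0002
```

Call:
step_arm:
  targets:
    - {"dx":-1.8,"dy":-0.4,"dz":-4.5,"rx":0,"ry":0.1,"rz":0,"claw":0}

```text
time: 15.07
tcp_pos: [0.5493, 0.2141, 0.1394]
orientation: [-0.704, -0.039, 0.035, 0.708]
ft_force: [-7.1, -3.1, 21.8]
grip_width: 0.001
```

```bash
python3 st.py
```

```text
t 15.0667 p [0.5493 0.2141 0.1394] yaw 6.0 appr [ 0.007  0.007 -1.   ] xz 0.0072 j [0.28 0.06 1.88 0.   1.19 0.17] F [-7.1 -3.1 21.8] M [-0.59  1.36 -0.  ] w 0.001
```

Call:
step_arm:
  targets:
    - {"dx":-2.2,"dy":-0.6,"dz":-4,"rx":0,"ry":0.2,"rz":0,"claw":0}

```text
time: 15.15
tcp_pos: [0.5491, 0.2141, 0.1395]
orientation: [-0.703, -0.04, 0.034, 0.709]
ft_force: [-2.0, -0.3, 11.5]
grip_width: 0.0003
```

```bash
python3 st.py
```

```text
t 15.15 p [0.5491 0.2141 0.1395] yaw 6.0 appr [ 0.009  0.008 -1.   ] xz 0.0094 j [0.28 0.06 1.88 0.01 1.19 0.17] F [-2.  -0.3 11.5] M [-0.24  0.45 -0.02] w 0.0003
```

Call:
step_arm:
  targets:
    - {"dx":-2.2,"dy":-0.5,"dz":-4.4,"rx":0,"ry":0.2,"rz":0,"claw":0}

```text
time: 15.23
tcp_pos: [0.5491, 0.2141, 0.1395]
orientation: [-0.703, -0.041, 0.033, 0.709]
ft_force: [-3.7, -1.6, 15.1]
grip_width: 0.0006
```

```bash
python3 st.py; python3 bub.py 4 0; python3 st.py; python3 - <<'E'
from h import *
f=[]
for _ in range(10):
    viewer.snapshot('top'); f.append(robot.observe()['ft_force'])
print(np.round(f,1))
E
python3 st.py
```

```text
t 15.2333 p [0.5491 0.2141 0.1395] yaw 6.0 appr [ 0.011  0.009 -1.   ] xz 0.0118 j [0.28 0.06 1.88 0.01 1.19 0.17] F [-3.7 -1.6 15.1] M [-0.5   0.69  0.02] w 0.0006
slope along 0.0014 cross -0.0011 corr(bench -0.0017) 0.003 1848
level top slope [0.0069 0.1199] 586
t 15.3333 p [0.549  0.2141 0.1395] yaw 6.0 appr [ 0.011  0.009 -1.   ] xz 0.0118 j [0.28 0.06 1.88 0.01 1.19 0.17] F [-3.5 -1.  13.2] M [-0.38  0.71  0.01] w 0.0006
[[-3.6 -1.4 13.4]
 [-3.7 -2.  13.6]
 [-2.7 -1.7 14.1]
 [-3.5 -1.1 14.1]
 [-3.2 -1.3 14.5]
 [-3.1 -1.3 14.8]
 [-3.  -1.8 13.5]
 [-2.5 -1.3 14. ]
 [-3.6 -1.8 14.2]
 [-2.1 -0.8 13.6]]
t 15.8333 p [0.5491 0.2141 0.1395] yaw 6.0 appr [ 0.011  0.009 -1.   ] xz 0.0117 j [0.28 0.06 1.88 0.01 1.19 0.17] F [-2.1 -0.8 13.6] M [-0.43  0.65 -0.  ] w 0.0007
```

View pics/v4.png

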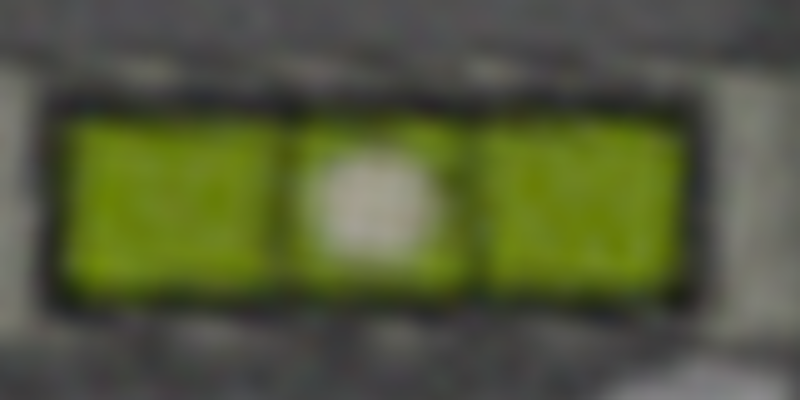

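View pics/vs4.png

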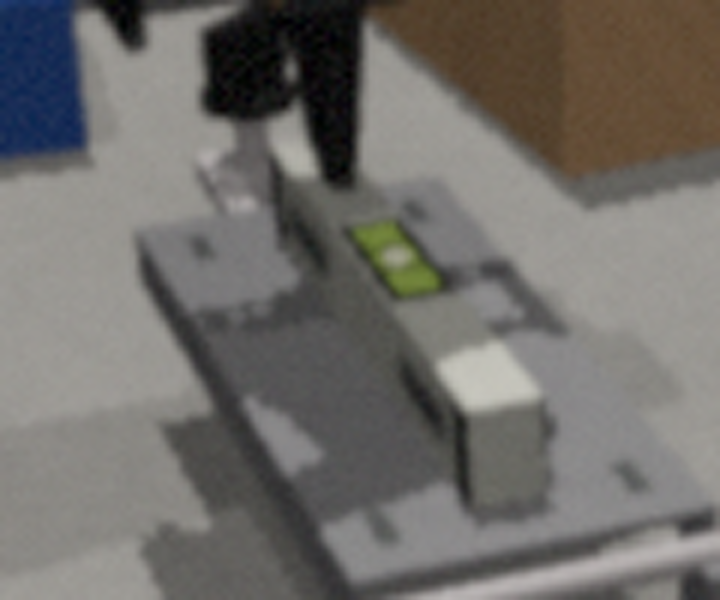

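The press holds steady at 13.4–14.8 N, and the bubble is at about 375 px, midway between the lines at about 283 and 478. Before handing in, I'll check the bystanders.

```bash
python3 - <<'E'
from h import *
a=np.load('pics/side0.npy');b=np.load('pics/bs4.npy')
for n,(u0,u1,v0,v1) in dict(white=(355,390,182,230),red=(394,442,212,280),carton=(402,492,262,355)).items():
    x=a[v0:v1,u0:u1];y=b[v0:v1,u0:u1];m=(x>0)&(y>0);print(n,np.abs(x-y)[m].mean().round(4),(np.abs(x-y)[m]>.02).mean().round(3))
robot.hand_in();print(robot.observe()['ft_force'])
E
```

```text
white 0.0027 0.0
red 0.0021 0.0
carton 0.0019 0.003
the job is handed in; nothing more can be done
the job is handed in; nothing more can be done
```

The job is done and handed in at about 16 s of the 72 s, with the arm still pressing and the bubble in the middle.

- **Levelling:** I stood the level lengthwise on the shelf and let the bubble settle, 13.7 mm towards the hinge end. I then turned the wing knob about 108° clockwise, including a 6° trim at the end. The bubble came to within about 0.3 mm of the middle, and the shelf slope measured about 0.
- **Pressing:** The closed fingertips press the bar's top 75 mm from the vial. Over the last half second before hand-in the force was 13.4–14.8 N downwards, with about 3 N sideways. The bubble was still centred between the lines, about 0.3–0.5 mm off at most.
- **Bystanders:** Depth images from before and after show the filters and the carton unmoved.
- **Disagreement:** While pressing, the depth fits gave slopes of 0.003 rad (shelf) and 0.007 rad (level top). I put this down to the arm blocking part of the view and trusted the bubble. Even 0.007 rad would move it only 1.75 mm, still inside the lines.
- **Not checked:** I could not read the force after handing in.

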